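Set up the slide-mounting station from the supply tray

TASK

The supplies for mounting microscope slides have come in the grey tray. Set each one down in the spill-safe holder made for it, fully home: every bottle upright in the round holder whose bore matches its diameter (large, medium, small), and the yellow-lidded cover-slip box flat inside the square dock. Never tip a bottle over, do not drop anything into its holder, and leave the forceps lying in the tray undisturbed.

Things in the scene. Friction and masses are not known exactly. Their poses are not given: they have to be found in the camera images.
- ethanol_bottle: Largest bottle: clear, blue ribbed screw cap. 56 mm body diameter up to 88 mm, narrower shoulder, cap 40 mm across from 90 to 105 mm (total height 105 mm). About 0.16 kg, upright. Origin at the centre of its underside, z up its axis. Belongs in large_holder.
- stain_bottle: Middle bottle: amber glass with a white screw cap. Body 34 mm diameter up to about 60 mm, then a shoulder, cap 30 mm across from 69 mm to the top at 78 mm. About 0.06 kg. Origin at the centre of its underside, z up its axis. Belongs in medium_holder.
- oil_bottle: Smallest bottle: amber glass with a black screw cap. 26 mm diameter, total height 62 mm with its cap (26 mm across, 56 to 62 mm). About 0.035 kg. Origin at the centre of its underside, z up its axis. Belongs in small_holder.
- coverslip_box: Small square plastic box with a yellow lid (lid is fixed on), 36 x 36 x 20 mm, 0.03 kg, lying flat. Origin at the centre of its underside, x and y square to its sides, z up. Belongs in square_dock, either way round (fits at any quarter turn).
- large_holder: Round bright steel cup on a black rubber foot, with a thin black pad inside, fixed to the bench. Bore 68 mm, flared mouth about 80 mm wide, foot 92 mm wide, rim 30 mm above the bench, inner floor 6 mm above it. Origin on its axis at bench level, z up.
- medium_holder: The same in medium size, fixed: bore 46 mm, flared mouth about 58 mm, foot 70 mm, rim 30 mm and inner floor 6 mm above the bench. Origin on its axis at bench level, z up.
- small_holder: The same in the smallest size, fixed: bore 33 mm, flared mouth about 45 mm, foot 57 mm, rim 30 mm and inner floor 6 mm above the bench. Only the smallest bottle goes in. Origin on its axis at bench level, z up.
- square_dock: Square bright steel dock with a thin black pad inside, on a black rubber foot 68 mm square, fixed to the bench: recess 48 x 48 mm between four L-shaped corner walls 14 mm high above the bench (4 mm thick, 14 mm along each side; the middle 28 mm of each side is open for fingers); floor 4 mm above the bench. Origin at its centre at bench level, x and y square to its sides, z up.
- tray: Grey supply tray, 280 mm (its x) by 200 mm (its y), fixed; floor 3 mm thick, walls 3 mm thick with a steel rim whose top is 21 mm above the bench. Origin at its centre at bench level, z up. The three bottles, the box and the forceps stand on its floor, the four things to move about 100 mm apart in two rows; the forceps lie across its far (+x) end.
- forceps: Bystander: steel forceps, 130 x 13 x 10 mm, lying flat across the far end of the tray, to be left there. Origin at the centre of the underside, length along its y.
There are look-alikes about, which are no part of the job. What is shaped like the stain_bottle but green is not meant.

How it is judged:
By the outcome, as a careful person would: the job done as asked, in the order asked, and still so for the second after the job is handed in, with the robot touching nothing.
It also fails if it takes over 112 s, if anything falls off the work surface, if the arm or the gripper's body presses on something with over 40 N, if the wrist force passes 120 N, or if a joint passes its speed limit or range.

ROBOT

A 7-joint arm with a two-finger parallel gripper is mounted at the origin on a cart in front of the work surface, level with it; the furniture and walls round the work are solid. World frame = base frame: x ahead of the robot, y to its left, z up, the work surface at z = 0. Lengths are in m, angles in rad, forces in N, time in s.
With the tool pointing down it reaches from about 0.4 to 0.925 m from the base axis. Payload 4.1 kg.
Tool frame: the origin (TCP) lies midway between the tips of the shut fingers; the grasp point (between the pads) lies 19 mm behind it; z points along the fingers, y is the line along which they close (so a half turn about z gives the same grasp; the last joint's range is limited). The gripper opens to 85 mm and grips with 20 to 120 N. Pads are 22 mm wide; open, the fingers measure 114 mm over their backs; the gripper's body (76 mm by 85 mm) begins 54 mm behind the grasp point. The pads swing forward as they close: fully open they stand 13 mm farther back than shut.
Start: joints at [-1.328, 0.398, 0.045, 1.537, -0.019, 1.207, -0.051], TCP at [0.218, 0.612, 0.231] pointing down, gripper open.
Joint ranges: [-2.82, 2.82], [-0.49, 2.23], [-1.37, 1.46], [0, 2.46], [-1.36, 4.5], [0.23, 2], [-2.94, 2.94]. Speed limits (rad/s): [2.57, 2.57, 3.14, 3.14, 3.14, 3.14, 3.14].

INTERFACE

Orientations are given as a unit quaternion [w, x, y, z].
In Python, from workcell import manip, capture, workorder gives the robot as it stands.
- The arm moves only by the tool jog_arm, never from a script. Its argument "rows" is a list of rows, each a list of 3 entries, a list of its own where there are three numbers: the shift along the world's x, y, z in mm, then the turn, a rotation vector about the world's x, y, z in rad, then the finger opening in mm, from 0 to 85.4. In form: [[[dx, dy, dz], [rx, ry, rz], fingers], ...]. A call has 1 to 10 rows; each row shifts and turns the commanded pose from where the row before left it; what a row does not reach is not made up. A row lasts 1/10 s, in which the tool goes at most 50 mm and 8.59 degrees, less where a joint would pass 70% of its speed; a pose out of reach is approached as far as the arm can. A call is refused whole if a number of a shift passes 50 or a number of a turn 0.15, either way. A call with a gripper value outside its range is refused whole. The fingers move at their own pace and stop on an object; "newtons" is the grip in N (left out, the last holds). Time passes only in rows, so rows that do not move let the fingers close. It gives the time, the measured TCP pose, the force, the opening and the grip force at its end, in the units of the state.
- manip.get_obs(): the state, without advancing time (a new reading comes with each control period).
- capture(name): name is "scene" or "top" or "wrist"; returns a dict with "img" (480x640x3 uint8, red, green, blue), "K" (3x3 intrinsics, pixels), "cam_to_world" (4x4, takes a point from camera to world coordinates). Camera axes: x right, y down, z forward; pixel columns grow to the right and rows downward; lengths in m; the calibration is good to about 2 mm. A picture is of the moment at which its call begins. There is no depth.
- workorder.sign_off(): hands the job in; it is judged then, once.
The state is a dict: "time": time; "joints": joint angles; "joint_vel": joint speeds; "tau": joint torques, N m; "tcp_pos": TCP position; "tool_rot": TCP orientation; "contact_force": force on the tool from outside, world axes, zero at the start; "ft_torque": the same for the moment, N m; "width": finger opening in m; "grasp_force": force on a finger pad.
Only numpy, scipy, OpenCV 4.12 (cv2) and the standard library are available. Lean on these libraries where they do the work, as an engineer would, in place of code of your own. Each camera call takes 0.05 s, during which the arm holds its last target. There are 200 camera calls.

## Working session

There is one attempt and no reset: what is moved stays moved. The work goes in short steps, Python scripts to look and compute and a tool call to move; the robot and the scene stay as the last step left them, time stands still between calls to the robot, and variables do not carry over. Pictures are saved under pics/ and viewed, at most 14 in all, crops included, and the job is handed in when it is done.

Besides the shell and the picture viewer there is one more tool, called as a command line: name --argument value ..., lists and objects as JSON in quotes. jog_arm: Moves the arm, as the interface text tells. Its arguments: {"type":"object","properties":{"rows":{"type":"array","items":{"type":"array"}},"newtons":{"type":"number"}},"required":["rows"]}

```bash
mkdir -p pics; ls
python3 - <<'E'
from workcell import manip, capture
import cv2,numpy as np
o=manip.get_obs(); print({k:np.round(v,3).tolist() for k,v in o.items()})
for n in("top","scene"):
    c=capture(n); cv2.imwrite(f"pics/{n}0.png",c["img"][:,:,::-1]); np.savez(f"{n}0.npz",**c); print(n,c["K"].round(1).tolist(),c["cam_to_world"].round(4).tolist())
E
```

```text
pics
{'time': 0.0, 'joints': [-1.328, 0.399, 0.045, 1.538, -0.019, 1.207, -0.051], 'joint_vel': [-0.002, -0.0, 0.0, -0.001, -0.0, -0.0, 0.002], 'tau': [-0.0, -47.512, 1.365, -25.422, 0.012, 0.009, 0.0], 'tcp_pos': [0.218, 0.612, 0.23], 'tool_rot': [-0.0, 0.17, 0.985, -0.001], 'contact_force': [-0.632, 0.853, -0.131], 'ft_torque': [0.044, -0.022, 0.002], 'grasp_force': 0.0, 'width': 0.085}
top [[599.7, 0.0, 320.5], [0.0, 599.7, 238.9], [0.0, 0.0, 1.0]] [[0.0171, -0.9979, 0.0632, 0.4921], [-0.9998, -0.0167, 0.0062, -0.0697], [-0.0052, -0.0633, -0.998, 1.2603], [0.0, 0.0, 0.0, 1.0]]
scene [[618.4, 0.0, 312.5], [0.0, 618.4, 235.4], [0.0, 0.0, 1.0]] [[-0.4245, -0.5908, 0.6862, -0.4393], [-0.9052, 0.2591, -0.3369, 0.4202], [0.0213, -0.7641, -0.6447, 0.987], [0.0, 0.0, 0.0, 1.0]]
```

View pics/top0.png

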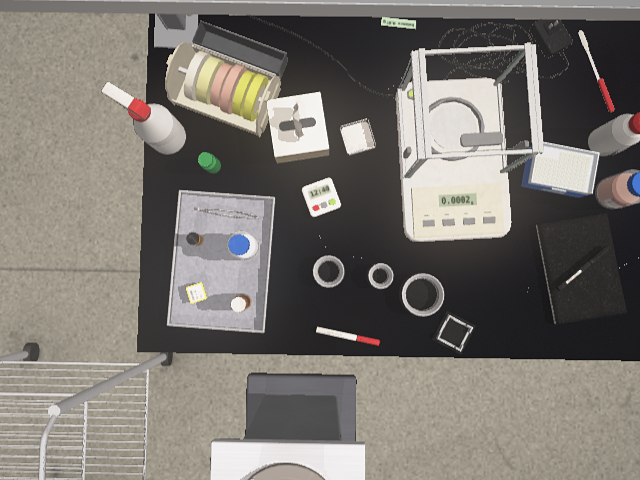

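View pics/scene0.png

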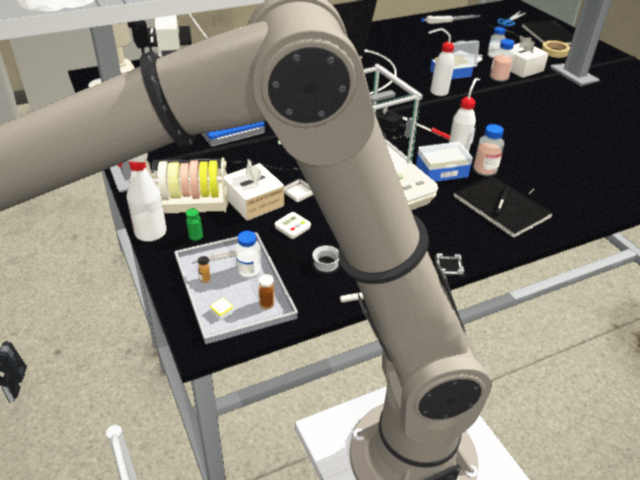

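The top view shows the tray, with these objects at (col, row):
- ethanol, blue cap: (240,245)
- oil, black cap: (194,239)
- stain, amber with white cap: (240,303)
- cover-slip box, yellow lid: (196,293)
- forceps: (225,212)

The holders are medium (328,271), small (380,276), large (422,295) and dock (455,333). There are two candidates for the stain bottle: amber at (240,303) and green at (208,162). The amber one in the tray fits, since the green one is the excluded look-alike. I'll confirm that in an enlarged crop.

Run:
```python
import cv2,numpy as np
i=cv2.imread("pics/top0.png")
def crop(x,y,w,h,s,n):
    c=cv2.resize(i[y:y+h,x:x+w],None,fx=s,fy=s,interpolation=cv2.INTER_CUBIC)
    for k in range(0,w,20): cv2.putText(c,str(x+k),(k*s,8),0,.3,(0,255,255)); cv2.line(c,(k*s,0),(k*s,h*s),(90,90,0),1)
    for k in range(0,h,20): cv2.putText(c,str(y+k),(0,k*s+4),0,.3,(0,255,255)); cv2.line(c,(0,k*s),(w*s,k*s),(90,90,0),1)
    cv2.imwrite(n,c)
crop(160,180,130,155,4-0,"pics/a.png"); crop(300,240,190,120,4,"pics/b.png")
```

```text
(no output)
```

View pics/a.png

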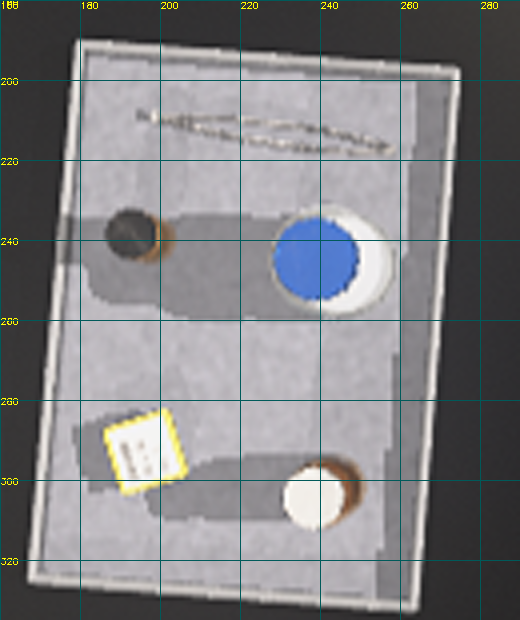

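View pics/b.png

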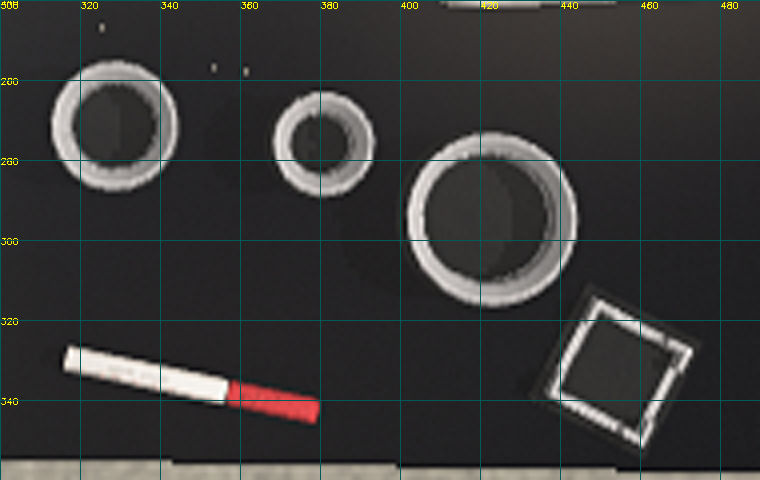

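The crop confirms the stain bottle: an amber body with a white cap at about (238,304). The holders are clear, and medium (329,271), small (381,276), large (423,295) and dock (455,333) have the right relative sizes.

```bash
cat > h.py <<'E'
import numpy as np
def px(d,u,v,z):
    K=d["K"];T=d["cam_to_world"]
    r=T[:3,:3]@np.linalg.solve(K,[u,v,1.]); o=T[:3,3]
    return o+r*(z-o[2])/r[2]
E
python3 - <<'E'
from h import *
d=np.load("top0.npz")
A=lambda x,y,z:px(d,160+(x+.5)/4-.5,180+(y+.5)/4-.5,z)
B=lambda x,y,z:px(d,300+(x+.5)/4-.5,240+(y+.5)/4-.5,z)
mm=lambda p:(p*1000).round(1)
for n,p in dict(oil=A(130,234,.065),eth=A(316,259,.108),stain=A(314,497,.081),box=A(145,450.5,.023),fo=A(265,132,.008),
 med=B(115,125,.03),small=B(324,144,.03),large=B(492.5,219,.03),dock=B(619,371.5,.014)).items(): print(n,mm(p),"r",mm(np.hypot(*p[:2])))
t=[A(*c,.021) for c in((77,41),(460,68),(417,609),(30,581))]; print("tray",[mm(x) for x in t],[mm(np.linalg.norm(t[i]-t[i-1])) for i in range(4)])
def ang(cs,f,z):
    q=[f(*c,z) for c in cs]; e=[q[i]-q[i-1] for i in range(4)]
    return [np.degrees(np.arctan2(v[1],v[0]))%90 for v in e],[mm(np.linalg.norm(v)) for v in e]
print(ang(((104,428),(165,408),(188,472),(123,494)),A,.023)); print(ang(((596,297),(692,350),(642,446),(547,393)),B,.014))
for r,n in((171,'L'),(128,'M'),(102,'S')): print(n,r/4*1.23/600)
E
```

```text
oil [565.1 194.5  65. ] r 597.6
eth [551.9  95.  108. ] r 560.0
stain [436.6  96.9  81. ] r 447.3
box [456.2 192.7  23. ] r 495.2
fo [623.4 137.8   8. ] r 638.5
med [504.7 -79.2  30. ] r 510.9
small [ 496.8 -186.2   30. ] r 530.6
large [ 460.1 -272.6   30. ] r 534.8
dock [ 382.6 -340.8   14. ] r 512.3
tray [array([668., 235.,  21.]), array([657.2,  35.1,  21. ]), array([377.6,  51. ,  21. ]), array([388.4, 250.2,  21. ])] [np.float64(280.1), np.float64(200.2), np.float64(280.0), np.float64(199.5)]
([np.float64(17.855282058612012), np.float64(19.144257670890184), np.float64(21.45036497720804), np.float64(19.668061322764714)], [np.float64(35.3), np.float64(32.9), np.float64(35.0), np.float64(35.2)])
([np.float64(63.221399030767124), np.float64(62.02665378104783), np.float64(62.61553362420605), np.float64(61.86075528940727)], [np.float64(55.5), np.float64(56.0), np.float64(55.7), np.float64(55.4)])
L 0.0876375
M 0.0656
S 0.052274999999999995
```

jog_arm --rows '[[[10, -15, 0], [0, 0, -0.06], 85], [[22, -34, 0], [0, 0, -0.12], 85], [[22, -35, 0], [0, 0, -0.12], 85], [[22, -34, 0], [0, 0, -0.12], 85], [[22, -35, 0], [0, 0, -0.12], 85], [[22, -34, 0], [0, 0, -0.12], 85], [[22, -35, 0], [0, 0, -0.12], 85], [[22, -34, 0], [0, 0, -0.12], 85], [[22, -35, 0], [0, 0, -0.12], 85], [[22, -34, 0], [0, 0, -0.12], 85]]'

```text
time: 1.1
tcp_pos: [0.4262, 0.2856, 0.2311]
tool_rot: [-0.0, 0.677, 0.736, -0.0]
contact_force: [0.3, 0.2, -0.0]
width: 0.0853
grasp_force: 0.0
```

jog_arm --rows '[[[22, -35, 0], [0, 0, -0.089], 85], [[22, -34, 0], [0, 0, 0], 85], [[22, -34, 0], [0, 0, 0], 85], [[22, -34, 0], [0, 0, 0], 85], [[22, -34, 0], [0, 0, 0], 85], [[16, -21, 0], [0, 0, 0], 85], [[0, 0, 0], [0, 0, 0], 85], [[0, 0, 0], [0, 0, 0], 85]]'

```text
time: 1.9
tcp_pos: [0.5515, 0.0953, 0.2309]
tool_rot: [-0.0, 0.707, 0.707, -0.0]
contact_force: [-0.4, 0.8, 0.7]
width: 0.0849
grasp_force: 0.0
```

Run:
```python
from workcell import capture
import cv2,numpy as np
for n in ("wrist",):
    c=capture(n); cv2.imwrite(f"pics/{n}1.png",c["img"][:,:,::-1]); np.savez(f"{n}1.npz",**c); print(c["K"].round(1).tolist(),c["cam_to_world"].round(4).tolist())
```

```text
[[343.1, 0.0, 320.8], [0.0, 343.1, 241.0], [0.0, 0.0, 1.0]] [[1.0, -0.0002, 0.0002, 0.5508], [-0.0001, -0.9495, -0.3139, 0.1767], [0.0003, 0.3139, -0.9495, 0.374], [0.0, 0.0, 0.0, 1.0]]
```

View pics/wrist1.png

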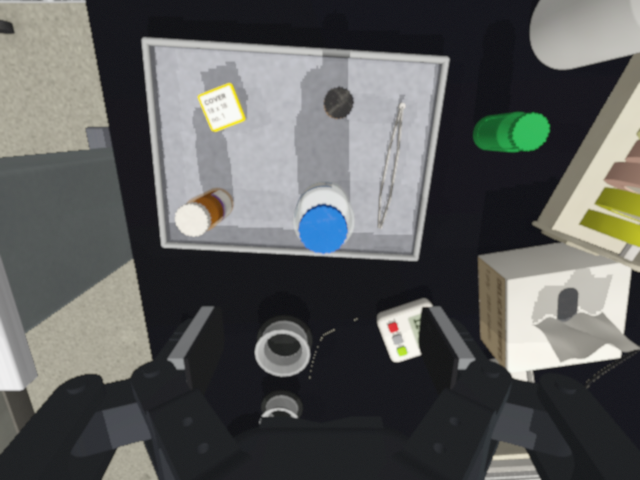

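The wrist view shows the ethanol cap at (323,229), oil cap (339,102), stain cap (194,219), box (222,107) and medium holder (283,347). I'll check these against the top-view positions.

Run:
```python
from h import *
d=np.load("wrist1.npz")
for n,a in dict(eth=(323,229,.108),oil=(339,102,.065),stain=(194,219,.081),box=(222,107,.023),med=(283,347,.03)).items(): print(n,(px(d,*a)*1000).round(1))
```

```text
eth [552.6  99.  108. ]
oil [566.1 197.   65. ]
stain [439.1 100.3  81. ]
box [456.6 195.4  23. ]
med [506.3 -68.3  30. ]
```

jog_arm --rows '[[[0, 2, -20], [0, 0, 0], 85], [[0, 0, -25], [0, 0, 0], 85], [[0, 0, -25], [0, 0, 0], 85], [[0, 0, -25], [0, 0, 0], 85], [[0, 0, -25], [0, 0, 0], 85], [[0, 0, -25], [0, 0, 0], 85], [[0, 0, -20], [0, 0, 0], 85], [[0, 0, -15], [0, 0, 0], 85], [[0, 0, -7], [0, 0, 0], 85], [[0, 0, 0], [0, 0, 0], 85]]'

```text
time: 2.95
tcp_pos: [0.5511, 0.0982, 0.0437]
tool_rot: [-0.0, 0.707, 0.708, -0.001]
contact_force: [-0.8, 0.6, 0.7]
width: 0.085
grasp_force: 0.0
```

jog_arm --rows '[[[0, 0, 0], [0, 0, 0], 66], [[0, 0, 0], [0, 0, 0], 60], [[0, 0, 0], [0, 0, 0], 56], [[0, 0, 0], [0, 0, 0], 52], [[0, 0, 0], [0, 0, 0], 48], [[0, 0, 0], [0, 0, 0], 48], [[0, 0, 0], [0, 0, 0], 48]]' --newtons 30

```text
time: 3.65
tcp_pos: [0.5532, 0.0976, 0.0456]
tool_rot: [0.001, 0.707, 0.707, 0.001]
contact_force: [0.1, 0.7, 5.2]
width: 0.0546
grasp_force: 31.3
```

jog_arm --rows '[[[0, 0, 4], [0, 0, 0], 48], [[0, 0, 8], [0, 0, 0], 48], [[0, 0, 12], [0, 0, 0], 48], [[0, 0, 15], [0, 0, 0], 48], [[0, 0, 15], [0, 0, 0], 48], [[0, 0, 12], [0, 0, 0], 48], [[0, 0, 8], [0, 0, 0], 48], [[0, 0, 4], [0, 0, 0], 48], [[0, 0, 0], [0, 0, 0], 48]]' --newtons 40

```text
time: 4.55
tcp_pos: [0.552, 0.0976, 0.1229]
tool_rot: [0.0, 0.707, 0.707, 0.0]
contact_force: [0.6, -0.5, -2.0]
width: 0.0545
grasp_force: 42.3
```

Run:
```python
from workcell import capture
import cv2,numpy as np
c=capture("wrist"); cv2.imwrite("pics/w2.png",c["img"][:,:,::-1]); np.savez("w2.npz",**c)
```

```text
(no output)
```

View pics/w2.png

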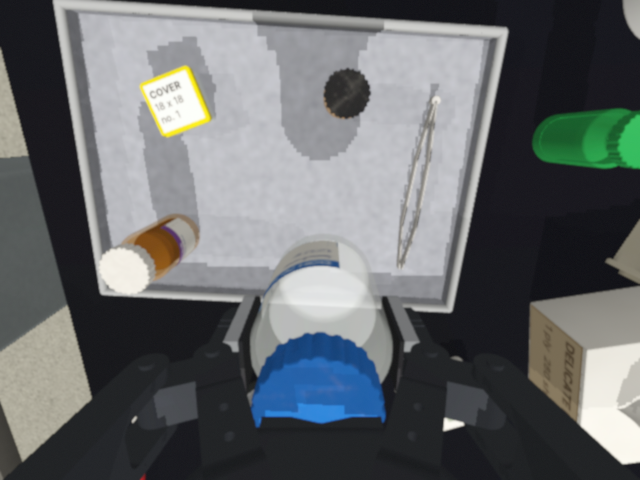

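The ethanol bottle hangs upright and centred between the pads, with its cap at (320,390). Next I carry it to the large holder.

jog_arm --rows '[[[-2, -8, 0], [0, 0, 0], 48], [[-4, -16, 0], [0, 0, 0], 48], [[-6, -24, 0], [0, 0, 0], 48], [[-6, -24, 0], [0, 0, 0], 48], [[-6, -24, 0], [0, 0, 0], 48], [[-6, -24, 0], [0, 0, 0], 48], [[-6, -24, 0], [0, 0, 0], 48], [[-6, -24, 0], [0, 0, 0], 48], [[-6, -24, 0], [0, 0, 0], 48], [[-6, -24, 0], [0, 0, 0], 48]]'

```text
time: 5.6
tcp_pos: [0.4961, -0.1211, 0.122]
tool_rot: [-0.0, 0.708, 0.706, -0.001]
contact_force: [-0.2, -0.2, -1.7]
width: 0.0547
grasp_force: 42.3
```

jog_arm --rows '[[[-6, -24, 0], [0, 0, 0], 48], [[-6, -24, 0], [0, 0, 0], 48], [[-6, -24, 0], [0, 0, 0], 48], [[-6, -24, 0], [0, 0, 0], 48], [[-6, -24, 0], [0, 0, 0], 48], [[-4, -18, 0], [0, 0, 0], 48], [[-3, -11, 0], [0, 0, 0], 48], [[-1, -5, 0], [0, 0, 0], 48], [[0, 0, 0], [0, 0, 0], 48], [[0, 0, 0], [0, 0, 0], 48]]'

```text
time: 6.6
tcp_pos: [0.46, -0.2716, 0.1221]
tool_rot: [-0.0, 0.707, 0.707, 0.0]
contact_force: [0.5, -0.3, -1.6]
width: 0.0544
grasp_force: 42.3
```

Run:
```python
from workcell import capture
import cv2,numpy as np
c=capture("wrist"); cv2.imwrite("pics/w3.png",c["img"][:,:,::-1]); np.savez("w3.npz",**c)
```

```text
(no output)
```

View pics/w3.png

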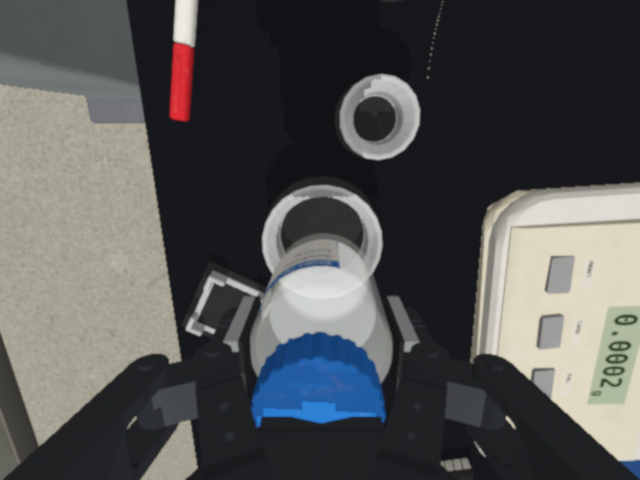

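The large holder's rim spans columns 262–383, with its top at row 186, so its centre is about (322,245). The small rim's centre is (380,117), and the dock is at the left.

Run:
```python
from h import *
d=np.load("w3.npz")
f=lambda u,v,z=.03:(px(d,u,v,z)*1000).round(1)
print("large",f(322.5,245),f(262,245),f(383,245),f(322.5,186)); print("small",f(380,117),f(380,74),f(380,160))
```

```text
large [ 460.6 -271.    30. ] [ 416.8 -271.    30. ] [ 504.5 -270.9   30. ] [ 460.5 -228.2   30. ]
small [ 497.4 -183.6   30. ] [ 496.  -158.4   30. ] [ 499.  -210.7   30. ]
```

jog_arm --rows '[[[0, 0, -8], [0, 0, 0], 48], [[0, 0, -14], [0, 0, 0], 48], [[0, 0, -14], [0, 0, 0], 48], [[0, 0, -12], [0, 0, 0], 48], [[0, 0, -8], [0, 0, 0], 48], [[0, 0, -6], [0, 0, 0], 48], [[0, 0, -4], [0, 0, 0], 48], [[0, 0, -3], [0, 0, 0], 48], [[0, 0, -2], [0, 0, 0], 48], [[0, 0, 0], [0, 0, 0], 48]]'

```text
time: 7.65
tcp_pos: [0.4599, -0.2726, 0.0514]
tool_rot: [0.0, 0.707, 0.707, 0.0]
contact_force: [0.0, -0.3, -1.1]
width: 0.0539
grasp_force: 42.3
```

jog_arm --rows '[[[0, 0, -2], [0, 0, 0], 48], [[0, 0, -1], [0, 0, 0], 48], [[0, 0, 0], [0, 0, 0], 48]]'

```text
time: 7.95
tcp_pos: [0.4601, -0.2727, 0.0487]
tool_rot: [0.0, 0.707, 0.707, 0.0]
contact_force: [-0.0, 1.2, 1.9]
width: 0.0543
grasp_force: 42.5
```

jog_arm --rows '[[[0, 0, -1], [0, 0, 0], 48], [[0, 0, 0], [0, 0, 0], 56], [[0, 0, 0], [0, 0, 0], 60], [[0, 0, 0], [0, 0, 0], 66], [[0, 0, 0], [0, 0, 0], 74], [[0, 0, 0], [0, 0, 0], 80], [[0, 0, 0], [0, 0, 0], 80], [[0, 0, 0], [0, 0, 0], 80]]'

```text
time: 8.75
tcp_pos: [0.4598, -0.2725, 0.0473]
tool_rot: [0.0, 0.707, 0.707, 0.0]
contact_force: [0.3, 0.5, -0.4]
width: 0.0803
grasp_force: 0.0
```

jog_arm --rows '[[[0, 0, 5], [0, 0, 0], 80], [[0, 0, 15], [0, 0, 0], 80], [[0, 0, 20], [0, 0, 0], 80], [[0, 0, 25], [0, 0, 0], 80], [[0, 0, 25], [0, 0, 0], 80], [[0, 0, 25], [0, 0, 0], 80], [[0, 0, 20], [0, 0, 0], 80], [[0, 0, 15], [0, 0, 0], 80], [[0, 0, 10], [0, 0, 0], 80], [[0, 0, 0], [0, 0, 0], 80]]'

```text
time: 9.75
tcp_pos: [0.4607, -0.2732, 0.2093]
tool_rot: [0.002, 0.707, 0.707, 0.001]
contact_force: [0.6, -0.2, 0.6]
width: 0.0804
grasp_force: 0.0
```

Run:
```python
from workcell import capture
import cv2,numpy as np
c=capture("wrist"); cv2.imwrite("pics/w4.png",c["img"][:,:,::-1]); np.savez("w4.npz",**c)
```

```text
(no output)
```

View pics/w4.png

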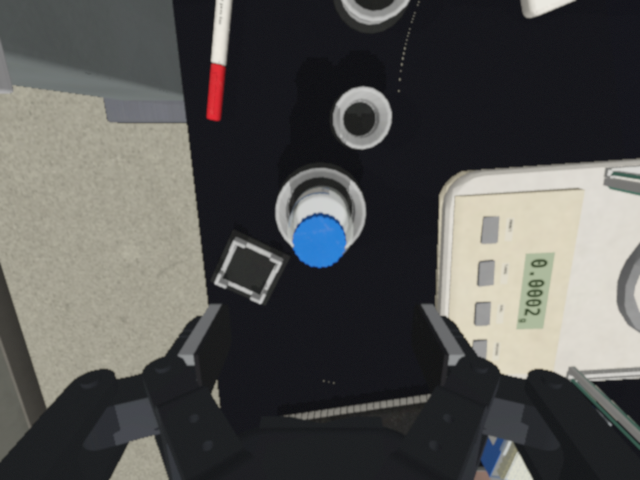

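The ethanol bottle stands upright in the large holder, with its cap at (319,240). The dock's steel corners are at (238,237), (285,257), (262,303) and (215,284), and the small holder is at (362,118). Next is the stain bottle.

Run:
```python
from h import *
d=np.load("w4.npz")
f=lambda u,v,z=.03:(px(d,u,v,z)*1000).round(1)
print("eth cap",f(319.5,240,.111),"small",f(362,118),"med top only",f(373,30)); print("dock",f(250,270.3,.014),[f(*c,.014) for c in ((238,237),(285,257),(262,303),(215,284))])
```

```text
eth cap [ 459.5 -271.   111. ] small [ 497.3 -183.9   30. ] med top only [ 503.7 -115.7   30. ]
dock [ 385.4 -336.9   14. ] [array([ 375.4, -299.5,   14. ]), array([ 423.2, -321.7,   14. ]), array([ 396.1, -376.1,   14. ]), array([ 346.5, -352.9,   14. ])]
```

jog_arm --rows '[[[0, 12, 0], [0, 0, 0], 70], [[-1, 25, 0], [0, 0, 0], 70], [[-1, 35, 0], [0, 0, 0], 70], [[-2, 35, 0], [0, 0, 0], 70], [[-2, 35, 0], [0, 0, 0], 70], [[-2, 35, 0], [0, 0, 0], 70], [[-2, 35, 0], [0, 0, 0], 70], [[-2, 35, 0], [0, 0, 0], 70], [[-2, 35, 0], [0, 0, 0], 70], [[-2, 35, 0], [0, 0, 0], 70]]'

```text
time: 10.8
tcp_pos: [0.4423, 0.0465, 0.2065]
tool_rot: [-0.001, 0.707, 0.707, -0.001]
contact_force: [0.3, -1.0, 0.3]
width: 0.0701
grasp_force: 0.0
```

jog_arm --rows '[[[-2, 25, 0], [0, 0, 0], 65], [[-2, 17, 0], [0, 0, 0], 65], [[-3, 9, 0], [0, 0, 0], 65], [[-1, 3, 0], [0, 0, 0], 65], [[0, 0, 0], [0, 0, 0], 65], [[0, 0, 0], [0, 0, 0], 65]]'

```text
time: 11.4
tcp_pos: [0.4358, 0.0974, 0.2072]
tool_rot: [0.0, 0.708, 0.707, -0.0]
contact_force: [1.1, 0.4, 0.7]
width: 0.0646
grasp_force: 0.0
```

jog_arm --rows '[[[2, 1, -17], [0, 0, 0], 65], [[0, 0, -25], [0, 0, 0], 65], [[0, 0, -25], [0, 0, 0], 65], [[0, 0, -25], [0, 0, 0], 65], [[0, 0, -25], [0, 0, 0], 65], [[0, 0, -20], [0, 0, 0], 65], [[0, 0, -18], [0, 0, 0], 65], [[0, 0, -15], [0, 0, 0], 65], [[0, 0, -7], [0, 0, 0], 65], [[0, 0, 0], [0, 0, 0], 65]]'

```text
time: 12.4
tcp_pos: [0.4374, 0.0985, 0.0298]
tool_rot: [-0.0, 0.708, 0.707, -0.001]
contact_force: [0.1, -0.4, -0.1]
width: 0.0649
grasp_force: 0.0
```

jog_arm --rows '[[[0, 0, 0], [0, 0, 0], 50], [[0, 0, 0], [0, 0, 0], 42], [[0, 0, 0], [0, 0, 0], 38], [[0, 0, 0], [0, 0, 0], 34], [[0, 0, 0], [0, 0, 0], 28], [[0, 0, 0], [0, 0, 0], 28], [[0, 0, 0], [0, 0, 0], 28]]' --newtons 25

```text
time: 13.1
tcp_pos: [0.4385, 0.0996, 0.031]
tool_rot: [0.0, 0.707, 0.707, 0.001]
contact_force: [-1.4, -0.2, 6.0]
width: 0.033
grasp_force: 24.6
```

jog_arm --rows '[[[0, 0, 4], [0, 0, 0], 28], [[0, 0, 8], [0, 0, 0], 28], [[0, 0, 14], [0, 0, 0], 28], [[0, 0, 16], [0, 0, 0], 28], [[0, 0, 16], [0, 0, 0], 28], [[0, 0, 12], [0, 0, 0], 28], [[2, -6, 8], [0, 0, 0], 28], [[4, -12, 2], [0, 0, 0], 28], [[8, -20, 0], [0, 0, 0], 28], [[8, -22, 0], [0, 0, 0], 28]]'

```text
time: 14.1
tcp_pos: [0.4598, 0.038, 0.11]
tool_rot: [-0.0, 0.707, 0.707, -0.0]
contact_force: [-0.5, -0.5, -0.9]
width: 0.0329
grasp_force: 24.9
```

jog_arm --rows '[[[8, -22, 0], [0, 0, 0], 28], [[8, -22, 0], [0, 0, 0], 28], [[8, -22, 0], [0, 0, 0], 28], [[8, -22, 0], [0, 0, 0], 28], [[6, -15, 0], [0, 0, 0], 28], [[4, -10, 0], [0, 0, 0], 28], [[2, -5, 0], [0, 0, 0], 28], [[0, 0, 0], [0, 0, 0], 28], [[0, 0, 0], [0, 0, 0], 28]]'

```text
time: 15.0
tcp_pos: [0.5035, -0.0779, 0.1101]
tool_rot: [-0.0, 0.707, 0.707, -0.0]
contact_force: [0.0, -0.5, -0.9]
width: 0.0329
grasp_force: 24.9
```

Run:
```python
from workcell import capture
import cv2,numpy as np
c=capture("wrist"); cv2.imwrite("pics/w5.png",c["img"][:,:,::-1]); np.savez("w5.npz",**c)
```

```text
(no output)
```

View pics/w5.png

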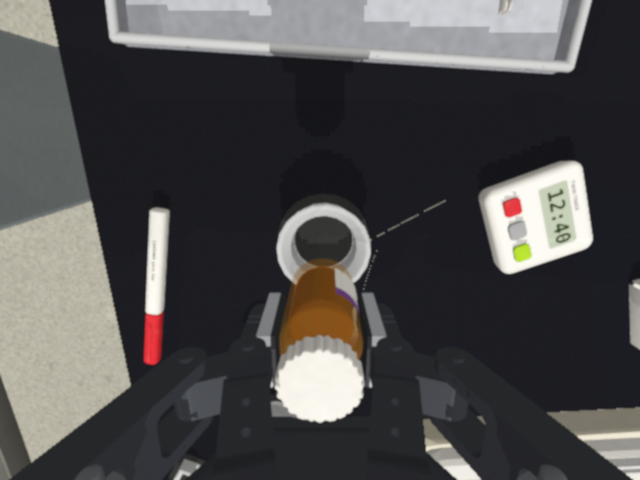

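The stain bottle is held upright. The medium holder's rim spans columns 277–371, with its top at row 203.

Run:
```python
from h import *
d=np.load("w5.npz")
f=lambda u,v,z=.03:(px(d,u,v,z)*1000).round(1)
print(f(277,248),f(371,248),f(324,248),f(324,203))
```

```text
[472.6 -75.4  30. ] [537.5 -75.3  30. ] [505.  -75.3  30. ] [504.9 -43.8  30. ]
```

jog_arm --rows '[[[1, 0, -8], [0, 0, 0], 28], [[0, 0, -14], [0, 0, 0], 28], [[0, 0, -14], [0, 0, 0], 28], [[0, 0, -12], [0, 0, 0], 28], [[0, 0, -9], [0, 0, 0], 28], [[0, 0, -6], [0, 0, 0], 28], [[0, 0, -5], [0, 0, 0], 28], [[0, 0, -3], [0, 0, 0], 28], [[0, 0, -2], [0, 0, 0], 28], [[0, 0, 0], [0, 0, 0], 28]]'

```text
time: 16.05
tcp_pos: [0.505, -0.0786, 0.0374]
tool_rot: [0.0, 0.707, 0.707, 0.0]
contact_force: [0.2, -0.3, -0.8]
width: 0.033
grasp_force: 24.9
```

jog_arm --rows '[[[0, 0, -2], [0, 0, 0], 28], [[0, 0, -1], [0, 0, 0], 28], [[0, 0, 0], [0, 0, 0], 28]]'

```text
time: 16.35
tcp_pos: [0.5048, -0.0785, 0.0343]
tool_rot: [0.0, 0.707, 0.707, 0.0]
contact_force: [-0.3, 0.1, -0.1]
width: 0.0328
grasp_force: 24.9
```

jog_arm --rows '[[[0, 0, -1], [0, 0, 0], 28], [[0, 0, 0], [0, 0, 0], 28]]'

```text
time: 16.55
tcp_pos: [0.505, -0.0786, 0.0341]
tool_rot: [-0.0, 0.707, 0.707, 0.0]
contact_force: [-2.3, 0.3, 5.9]
width: 0.0325
grasp_force: 25.4
```

Contact at the expected height. Release.

jog_arm --rows '[[[0, 0, 0], [0, 0, 0], 36], [[0, 0, 0], [0, 0, 0], 40], [[0, 0, 0], [0, 0, 0], 46], [[0, 0, 0], [0, 0, 0], 54], [[0, 0, 0], [0, 0, 0], 60], [[0, 0, 0], [0, 0, 0], 60], [[0, 0, 0], [0, 0, 0], 60]]'

```text
time: 17.25
tcp_pos: [0.5048, -0.0786, 0.0333]
tool_rot: [0.0, 0.707, 0.707, 0.0]
contact_force: [-0.5, 0.7, -0.3]
width: 0.0597
grasp_force: 0.0
```

jog_arm --rows '[[[0, 0, 5], [0, 0, 0], 60], [[0, 0, 12], [0, 0, 0], 60], [[0, 0, 20], [0, 0, 0], 60], [[0, 0, 25], [0, 0, 0], 60], [[0, 0, 25], [0, 0, 0], 60], [[0, 0, 25], [0, 0, 0], 60], [[0, 0, 20], [0, 0, 0], 60], [[0, 0, 15], [0, 0, 0], 60], [[0, 0, 8], [0, 0, 0], 60], [[0, 0, 0], [0, 0, 0], 60]]'

```text
time: 18.25
tcp_pos: [0.5057, -0.0787, 0.1899]
tool_rot: [0.001, 0.707, 0.707, 0.001]
contact_force: [0.2, 0.5, -0.3]
width: 0.0597
grasp_force: 0.0
```

Run:
```python
from workcell import capture
import cv2,numpy as np
c=capture("wrist"); cv2.imwrite("pics/w6.png",c["img"][:,:,::-1]); np.savez("w6.npz",**c)
```

```text
(no output)
```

View pics/w6.png

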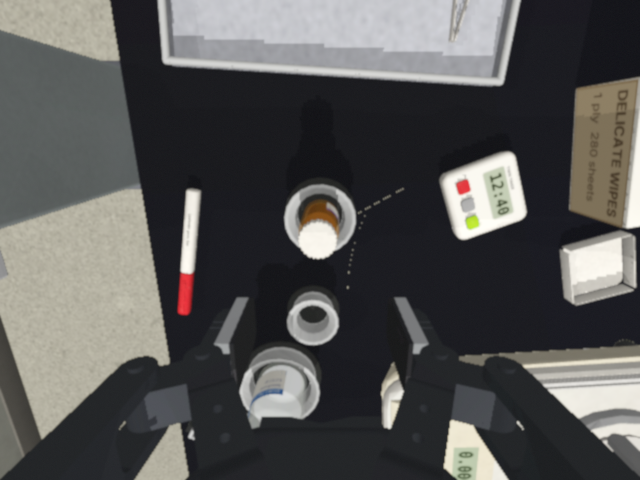

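The stain bottle stands upright in the medium holder, with its cap at (318,240). The small holder's rim is at (313,317). Next is the oil bottle.

Run:
```python
from h import *
d=np.load("w6.npz")
print((px(d,313,317,.03)*1000).round(1))
```

```text
[ 497.9 -177.8   30. ]
```

jog_arm --rows '[[[2, 12, 0], [0, 0, 0], 55], [[5, 25, 0], [0, 0, 0], 55], [[7, 30, 0], [0, 0, 0], 55], [[7, 35, 0], [0, 0, 0], 55], [[7, 35, 0], [0, 0, 0], 55], [[7, 35, 0], [0, 0, 0], 55], [[7, 35, 0], [0, 0, 0], 55], [[7, 30, 0], [0, 0, 0], 55], [[5, 20, 0], [0, 0, 0], 55], [[3, 12, 0], [0, 0, 0], 55]]'

```text
time: 19.3
tcp_pos: [0.5613, 0.1929, 0.1873]
tool_rot: [-0.0, 0.706, 0.708, -0.001]
contact_force: [0.3, 0.1, 1.0]
width: 0.0552
grasp_force: 0.0
```

jog_arm --rows '[[[2, 5, 0], [0, 0, 0], 55], [[0, 0, 0], [0, 0, 0], 55], [[0, 0, 0], [0, 0, 0], 55]]'

```text
time: 19.6
tcp_pos: [0.5639, 0.1935, 0.1883]
tool_rot: [0.0, 0.708, 0.706, -0.0]
contact_force: [-0.9, -1.2, -0.7]
width: 0.0548
grasp_force: 0.0
```

jog_arm --rows '[[[1, 2, -13], [0, 0, 0], 55], [[0, 0, -22], [0, 0, 0], 55], [[0, 0, -25], [0, 0, 0], 55], [[0, 0, -25], [0, 0, 0], 55], [[0, 0, -22], [0, 0, 0], 55], [[0, 0, -20], [0, 0, 0], 55], [[0, 0, -15], [0, 0, 0], 55], [[0, 0, -10], [0, 0, 0], 55], [[0, 0, -6], [0, 0, 0], 55], [[0, 0, 0], [0, 0, 0], 55]]'

```text
time: 20.6
tcp_pos: [0.5646, 0.1972, 0.0298]
tool_rot: [-0.0, 0.707, 0.707, -0.0]
contact_force: [0.5, 0.6, -0.1]
width: 0.055
grasp_force: 0.0
```

jog_arm --rows '[[[0, 0, 0], [0, 0, 0], 42], [[0, 0, 0], [0, 0, 0], 34], [[0, 0, 0], [0, 0, 0], 30], [[0, 0, 0], [0, 0, 0], 26], [[0, 0, 0], [0, 0, 0], 20], [[0, 0, 0], [0, 0, 0], 20], [[0, 0, 0], [0, 0, 0], 20]]' --newtons 20

```text
time: 21.3
tcp_pos: [0.5653, 0.1976, 0.0309]
tool_rot: [0.0, 0.707, 0.707, 0.0]
contact_force: [1.1, 0.1, 4.2]
width: 0.0249
grasp_force: 19.8
```

jog_arm --rows '[[[0, 0, 4], [0, 0, 0], 20], [[0, 0, 8], [0, 0, 0], 20], [[0, 0, 14], [0, 0, 0], 20], [[0, 0, 18], [0, 0, 0], 20], [[0, 0, 18], [0, 0, 0], 20], [[0, 0, 18], [0, 0, 0], 20], [[0, 0, 16], [0, 0, 0], 20], [[-1, -6, 12], [0, 0, 0], 20], [[-2, -12, 8], [0, 0, 0], 20], [[-4, -20, 4], [0, 0, 0], 20]]'

```text
time: 22.3
tcp_pos: [0.5579, 0.1592, 0.1512]
tool_rot: [0.0, 0.706, 0.708, 0.001]
contact_force: [-0.1, 0.5, -0.0]
width: 0.0249
grasp_force: 19.7
```

jog_arm --rows '[[[-4, -24, 0], [0, 0, 0], 20], [[-4, -24, 0], [0, 0, 0], 20], [[-4, -24, 0], [0, 0, 0], 20], [[-4, -24, 0], [0, 0, 0], 20], [[-4, -24, 0], [0, 0, 0], 20], [[-4, -24, 0], [0, 0, 0], 20], [[-4, -24, 0], [0, 0, 0], 20], [[-4, -24, 0], [0, 0, 0], 20], [[-4, -24, 0], [0, 0, 0], 20], [[-4, -24, 0], [0, 0, 0], 20]]'

```text
time: 23.3
tcp_pos: [0.5157, -0.0834, 0.1499]
tool_rot: [-0.001, 0.708, 0.706, -0.001]
contact_force: [0.1, 0.2, 0.0]
width: 0.0252
grasp_force: 19.7
```

jog_arm --rows '[[[-4, -24, 0], [0, 0, 0], 20], [[-4, -24, 0], [0, 0, 0], 20], [[-4, -24, 0], [0, 0, 0], 20], [[-5, -16, 0], [0, 0, 0], 20], [[-2, -9, 0], [0, 0, 0], 20], [[-1, -4, 0], [0, 0, 0], 20], [[0, 0, 0], [0, 0, 0], 20], [[0, 0, 0], [0, 0, 0], 20]]'

```text
time: 24.1
tcp_pos: [0.4979, -0.1807, 0.1502]
tool_rot: [-0.0, 0.707, 0.708, 0.0]
contact_force: [-0.8, 0.4, -0.3]
width: 0.0249
grasp_force: 19.7
```

Run:
```python
from workcell import capture
import cv2,numpy as np
c=capture("wrist"); cv2.imwrite("pics/w7.png",c["img"][:,:,::-1]); np.savez("w7.npz",**c)
```

```text
(no output)
```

View pics/w7.png

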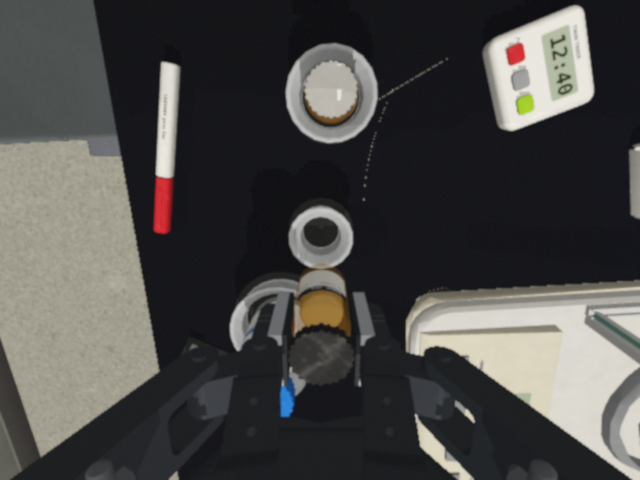

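The oil bottle is held upright, with its cap centre at (321,356). The small holder's rim spans columns 288–354 and rows 205–269, so its centre is (321,237).

Run:
```python
from h import *
d=np.load("w7.npz")
f=lambda u,v,z=.03:(px(d,u,v,z)*1000).round(1)
print("hold",f(321,237),f(288,237),f(354,237),f(321,205),f(321,269)); print("cap",f(321,356,.184),"stain",f(331,92,.084))
```

```text
hold [ 497.5 -182.9   30. ] [ 471.  -182.9   30. ] [ 524.1 -182.8   30. ] [ 497.5 -156.6   30. ] [ 497.6 -210.7   30. ]
cap [ 497.3 -181.1  184. ] stain [502.8 -80.2  84. ]
```

jog_arm --rows '[[[-1, -2.5, -8], [0, 0, 0], 20], [[0, 0, -16], [0, 0, 0], 20], [[0, 0, -20], [0, 0, 0], 20], [[0, 0, -20], [0, 0, 0], 20], [[0, 0, -14], [0, 0, 0], 20], [[0, 0, -10], [0, 0, 0], 20], [[0, 0, -8], [0, 0, 0], 20], [[0, 0, -5], [0, 0, 0], 20], [[0, 0, 0], [0, 0, 0], 20]]'

```text
time: 25.05
tcp_pos: [0.4967, -0.184, 0.049]
tool_rot: [-0.0, 0.707, 0.707, -0.0]
contact_force: [-0.1, 0.1, -1.4]
width: 0.0254
grasp_force: 19.7
```

jog_arm --rows '[[[0, 0, -4], [0, 0, 0], 20], [[0, 0, -4], [0, 0, 0], 20], [[0, 0, -3], [0, 0, 0], 20], [[0, 0, -2], [0, 0, 0], 20], [[0, 0, 0], [0, 0, 0], 20]]'

```text
time: 25.55
tcp_pos: [0.4967, -0.184, 0.0361]
tool_rot: [-0.0, 0.707, 0.707, -0.0]
contact_force: [-0.2, -0.4, -0.4]
width: 0.0252
grasp_force: 19.7
```

jog_arm --rows '[[[0, 0, -1], [0, 0, 0], 20], [[0, 0, -1], [0, 0, 0], 20], [[0, 0, 0], [0, 0, 0], 20]]'

```text
time: 25.85
tcp_pos: [0.4968, -0.184, 0.0343]
tool_rot: [0.0, 0.707, 0.707, 0.0]
contact_force: [-0.2, 0.4, -0.3]
width: 0.0251
grasp_force: 19.7
```

jog_arm --rows '[[[0, 0, -1], [0, 0, 0], 20], [[0, 0, 0], [0, 0, 0], 20]]'

```text
time: 26.05
tcp_pos: [0.497, -0.1841, 0.0339]
tool_rot: [0.0, 0.707, 0.707, 0.0]
contact_force: [-1.2, 0.7, 3.9]
width: 0.025
grasp_force: 20.1
```

jog_arm --rows '[[[0, 0, 0], [0, 0, 0], 28], [[0, 0, 0], [0, 0, 0], 32], [[0, 0, 0], [0, 0, 0], 38], [[0, 0, 0], [0, 0, 0], 46], [[0, 0, 0], [0, 0, 0], 52], [[0, 0, 0], [0, 0, 0], 52]]'

```text
time: 26.65
tcp_pos: [0.4968, -0.184, 0.0333]
tool_rot: [0.0, 0.707, 0.707, 0.0]
contact_force: [0.7, -0.2, -0.2]
width: 0.0521
grasp_force: 0.0
```

jog_arm --rows '[[[0, 0, 5], [0, 0, 0], 52], [[0, 0, 12], [0, 0, 0], 52], [[0, 0, 20], [0, 0, 0], 52], [[0, 0, 25], [0, 0, 0], 52], [[0, 0, 25], [0, 0, 0], 52], [[0, 0, 25], [0, 0, 0], 52], [[0, 0, 25], [0, 0, 0], 52], [[0, 0, 18], [0, 0, 0], 52], [[0, 0, 10], [0, 0, 0], 52], [[0, 0, 0], [0, 0, 0], 52]]'

```text
time: 27.65
tcp_pos: [0.4978, -0.1844, 0.2002]
tool_rot: [0.001, 0.707, 0.707, 0.001]
contact_force: [0.2, 0.0, 0.1]
width: 0.0521
grasp_force: 0.0
```

Run:
```python
from workcell import capture
import cv2,numpy as np
c=capture("wrist"); cv2.imwrite("pics/w8.png",c["img"][:,:,::-1]); np.savez("w8.npz",**c)
```

```text
(no output)
```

View pics/w8.png

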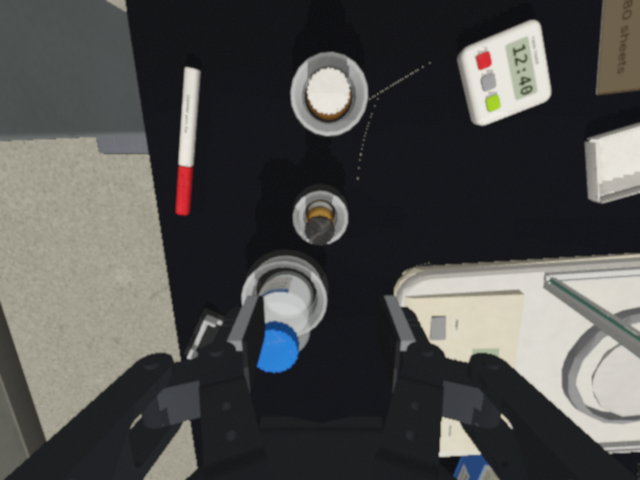

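The oil bottle stands upright in the small holder, with its cap at (319,231), and the other two are still in place. Next is the box, with the closing axis turned to 19.5°.

jog_arm --rows '[[[-2, 12, 0], [0, 0, 0.02], 60], [[-3, 25, 0], [0, 0, 0.04], 60], [[-4, 35, 0], [0, 0, 0.04], 60], [[-4, 35, 0], [0, 0, 0.04], 60], [[-4, 35, 0], [0, 0, 0.04], 60], [[-4, 35, 0], [0, 0, 0.04], 60], [[-4, 35, 0], [0, 0, 0.04], 60], [[-4, 35, 0], [0, 0, 0.04], 60], [[-4, 35, 0], [0, 0, 0.04], 60], [[-4, 35, 0], [0, 0, 0], 60]]'

```text
time: 28.7
tcp_pos: [0.458, 0.1348, 0.1972]
tool_rot: [-0.001, 0.576, 0.817, -0.001]
contact_force: [0.2, 0.0, -0.5]
width: 0.06
grasp_force: 0.0
```

jog_arm --rows '[[[-3, 28, 0], [0, 0, 0], 60], [[-1, 18, 0], [0, 0, 0], 60], [[-1, 10, 0], [0, 0, 0], 60], [[0, 5, 0], [0, 0, 0], 60], [[0, 0, 0], [0, 0, 0], 60], [[0, 0, 0], [0, 0, 0], 60]]'

```text
time: 29.3
tcp_pos: [0.4549, 0.1927, 0.1981]
tool_rot: [0.0, 0.578, 0.816, -0.0]
contact_force: [0.2, 0.9, -0.8]
width: 0.0601
grasp_force: 0.0
```

jog_arm --rows '[[[1.5, 1.5, -15], [0, 0, 0], 60], [[0, 0, -30], [0, 0, 0], 60], [[0, 0, -30], [0, 0, 0], 60], [[0, 0, -30], [0, 0, 0], 60], [[0, 0, -25], [0, 0, 0], 60], [[0, 0, -20], [0, 0, 0], 60], [[0, 0, -15], [0, 0, 0], 60], [[0, 0, -12], [0, 0, 0], 60], [[0, 0, -6], [0, 0, 0], 60], [[0, 0, 0], [0, 0, 0], 60]]'

```text
time: 30.3
tcp_pos: [0.4561, 0.1948, 0.0149]
tool_rot: [-0.0, 0.578, 0.816, -0.001]
contact_force: [-0.7, -0.3, -0.0]
width: 0.0596
grasp_force: 0.0
```

jog_arm --rows '[[[0, 0, 0], [0, 0, 0], 50], [[0, 0, 0], [0, 0, 0], 44], [[0, 0, 0], [0, 0, 0], 40], [[0, 0, 0], [0, 0, 0], 36], [[0, 0, 0], [0, 0, 0], 32], [[0, 0, 0], [0, 0, 0], 32], [[0, 0, 0], [0, 0, 0], 32]]' --newtons 20

```text
time: 31.0
tcp_pos: [0.4567, 0.1957, 0.0159]
tool_rot: [0.0, 0.577, 0.817, 0.0]
contact_force: [-0.5, -0.1, 6.1]
width: 0.0353
grasp_force: 20.2
```

jog_arm --rows '[[[0, 0, 3], [0, 0, 0], 32], [[0, 0, 7], [0, 0, 0], 32], [[0, 0, 12], [0, 0, 0], 32], [[0, 0, 18], [0, 0, 0], 32], [[0, 0, 20], [0, 0, 0], 32], [[0, 0, 22], [0, 0, 0], 32], [[0, 0, 20], [0, 0, 0], 32], [[0, 0, 16], [0, 0, 0], 32], [[0, 0, 12], [0, 0, 0], 32], [[0, 0, 6], [0, 0, 0], 32]]'

```text
time: 32.0
tcp_pos: [0.4569, 0.1957, 0.153]
tool_rot: [0.0, 0.577, 0.817, 0.001]
contact_force: [0.0, 0.0, -0.5]
width: 0.0354
grasp_force: 20.2
```

jog_arm --rows '[[[-1, -8, 0], [0, 0, -0.02], 32], [[-2, -16, 0], [0, 0, -0.04], 32], [[-3, -24, 0], [0, 0, -0.04], 32], [[-4, -28, 0], [0, 0, -0.04], 32], [[-4, -28, 0], [0, 0, -0.04], 32], [[-4, -28, 0], [0, 0, -0.04], 32], [[-4, -28, 0], [0, 0, -0.04], 32], [[-4, -28, 0], [0, 0, -0.04], 32], [[-4, -28, 0], [0, 0, -0.04], 32], [[-4, -28, 0], [0, 0, -0.04], 32]]'

```text
time: 33.0
tcp_pos: [0.4207, -0.0518, 0.1512]
tool_rot: [-0.0, 0.723, 0.691, -0.0]
contact_force: [0.4, 0.7, 0.1]
width: 0.0354
grasp_force: 20.2
```

jog_arm --rows '[[[-4, -28, 0], [0, 0, -0.04], 32], [[-4, -28, 0], [0, 0, -0.04], 32], [[-4, -28, 0], [0, 0, -0.04], 32], [[-4, -28, 0], [0, 0, -0.04], 32], [[-4, -28, 0], [0, 0, -0.04], 32], [[-4, -28, 0], [0, 0, -0.04], 32], [[-4, -28, 0], [0, 0, -0.04], 32], [[-4, -28, 0], [0, 0, -0.04], 32], [[-3, -22, 0], [0, 0, -0.04], 32], [[-2, -16, 0], [0, 0, -0.04], 32]]'

```text
time: 34.0
tcp_pos: [0.3827, -0.3134, 0.1513]
tool_rot: [0.0, 0.846, 0.533, -0.0]
contact_force: [-0.1, 0.6, -1.2]
width: 0.0351
grasp_force: 20.2
```

jog_arm --rows '[[[-1, -8, 0], [0, 0, -0.04], 32], [[0, 0, 0], [0, 0, 0], 32], [[0, 0, 0], [0, 0, 0], 32]]'

```text
time: 34.3
tcp_pos: [0.3842, -0.3177, 0.1511]
tool_rot: [-0.001, 0.855, 0.519, 0.0]
contact_force: [-0.0, -0.2, 0.0]
width: 0.0351
grasp_force: 20.2
```

Run:
```python
from workcell import capture
import cv2,numpy as np
c=capture("wrist"); cv2.imwrite("pics/w9.png",c["img"][:,:,::-1]); np.savez("w9.npz",**c)
```

```text
(no output)
```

View pics/w9.png

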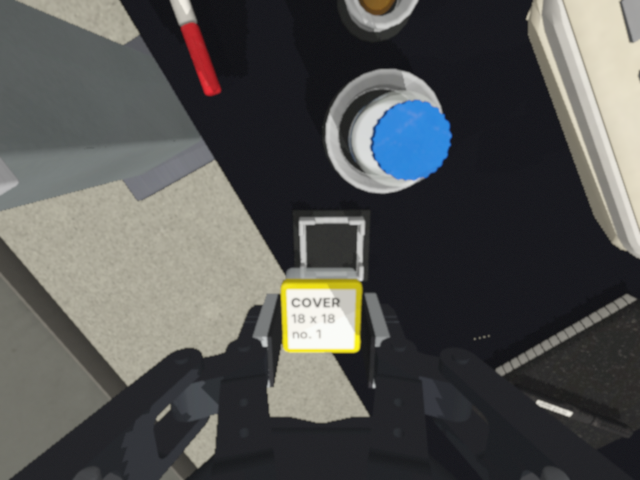

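The box is held level and square to the dock, with its lid centre at (321,316). The dock's far outer corners are (299,216) and (368,217), and its near right corner is (366,280).

Run:
```python
from h import *
d=np.load("w9.npz")
f=lambda u,v,z=.014:px(d,u,v,z)*1000
a,b,c=f(299,216),f(368,217),f(366,280)
print(a,b,c,np.linalg.norm(a-b),np.linalg.norm(b-c),"ctr ac",(a+c)/2)
e=(b-a)/np.linalg.norm(b-a); n=np.array([e[1],-e[0],0]); print("ctr",(a+b)/2+28*n,"yaw",np.degrees(np.arctan2(e[1],e[0]))); print("box",f(321,316,.159))
```

```text
[ 372.05038884 -299.4174068    14.        ] [ 423.14679213 -326.87839205   14.        ] [ 397.10540086 -378.64024843   14.        ] 58.008173039765886 57.943453775166496 ctr ac [ 384.57789485 -339.02882762   14.        ]
ctr [ 384.34343097 -337.81165312   14.        ] yaw -28.255131168577893
box [ 383.94978942 -316.51048538  159.        ]
```

jog_arm --rows '[[[0, -7, 0], [0, 0, 0], 32], [[0, -9, 0], [0, 0, 0], 32], [[0, -5, -6], [0, 0, 0], 32], [[0, 0, -16], [0, 0, 0], 32], [[0, 0, -22], [0, 0, 0], 32], [[0, 0, -25], [0, 0, 0], 32], [[0, 0, -22], [0, 0, 0], 32], [[0, 0, -18], [0, 0, 0], 32], [[0, 0, -10], [0, 0, 0], 32], [[0, 0, 0], [0, 0, 0], 32]]'

```text
time: 35.35
tcp_pos: [0.3834, -0.3392, 0.031]
tool_rot: [-0.001, 0.855, 0.519, -0.001]
contact_force: [0.1, 0.5, -0.4]
width: 0.0353
grasp_force: 20.2
```

jog_arm --rows '[[[0, 0, -4], [0, 0, 0], 32], [[0, 0, -4], [0, 0, 0], 32], [[0, 0, -3], [0, 0, 0], 32], [[0, 0, -2], [0, 0, 0], 32], [[0, 0, 0], [0, 0, 0], 32]]'

```text
time: 35.85
tcp_pos: [0.3844, -0.3394, 0.0193]
tool_rot: [-0.0, 0.855, 0.519, 0.0]
contact_force: [-0.5, -0.5, 0.1]
width: 0.0354
grasp_force: 20.2
```

jog_arm --rows '[[[0, 0, -1], [0, 0, 0], 32], [[0, 0, -1], [0, 0, 0], 32], [[0, 0, 0], [0, 0, 0], 32]]'

```text
time: 36.15
tcp_pos: [0.3843, -0.3395, 0.0173]
tool_rot: [0.0, 0.855, 0.519, 0.0]
contact_force: [-0.4, 0.3, -0.2]
width: 0.0352
grasp_force: 20.2
```

jog_arm --rows '[[[0, 0, -1], [0, 0, 0], 32], [[0, 0, 0], [0, 0, 0], 32]]'

```text
time: 36.35
tcp_pos: [0.3845, -0.3396, 0.0169]
tool_rot: [-0.0, 0.855, 0.519, 0.0]
contact_force: [-0.7, 1.1, 5.4]
width: 0.0354
grasp_force: 20.8
```

Contact at the expected height. Release and retreat.

jog_arm --rows '[[[0, 0, 0], [0, 0, 0], 38], [[0, 0, 0], [0, 0, 0], 42], [[0, 0, 0], [0, 0, 0], 48], [[0, 0, 0], [0, 0, 0], 54], [[0, 0, 0], [0, 0, 0], 54]]'

```text
time: 36.85
tcp_pos: [0.3843, -0.3395, 0.0163]
tool_rot: [0.0, 0.855, 0.519, -0.0]
contact_force: [-0.3, -0.0, 0.7]
width: 0.0543
grasp_force: 0.0
```

jog_arm --rows '[[[0, 0, 5], [0, 0, 0], 54], [[0, 0, 12], [0, 0, 0], 54], [[0, 0, 20], [0, 0, 0], 54], [[0, 0, 25], [0, 0, 0], 54], [[0, 0, 25], [0, 0, 0], 54], [[0, 0, 25], [0, 0, 0], 54], [[0, 0, 25], [0, 0, 0], 54], [[0, 0, 25], [0, 0, 0], 54], [[0, 0, 10], [0, 0, 0], 54], [[0, 0, 0], [0, 0, 0], 54]]'

```text
time: 37.85
tcp_pos: [0.3851, -0.3402, 0.19]
tool_rot: [0.002, 0.855, 0.519, 0.001]
contact_force: [0.0, -0.0, 0.3]
width: 0.0535
grasp_force: 0.0
```

Run:
```python
from workcell import capture
import cv2,numpy as np
w=capture("wrist")["img"]; t=capture("top")["img"]
z=cv2.resize(t[180:360,160:490],None,fx=1.2,fy=1.2)
im=np.zeros((560,800,3),np.uint8); im[:320,:]=cv2.resize(t[190:350,160:560],(800,320),interpolation=cv2.INTER_CUBIC)
im[320:560,:320]=cv2.resize(w,(320,240)); im[320:560,320:640]=cv2.resize(w[60:300,150:470],(320,240))
cv2.imwrite("pics/final.png",im[:,:,::-1])
```

```text
(no output)
```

View pics/final.png

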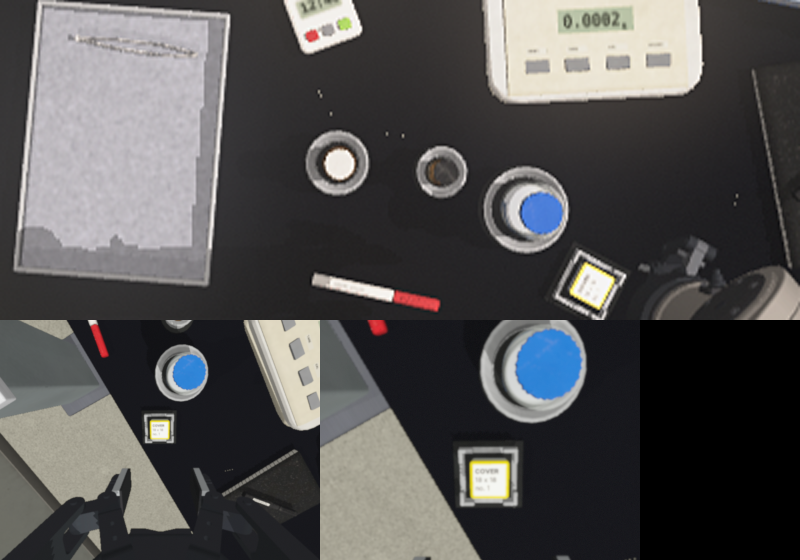

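The final picture shows all three bottles upright in their holders, the box flat inside the dock's corners, and the forceps still in the tray where they were. I'm handing in.

```bash
python3 -c "
from workcell import workorder
print(workorder.sign_off())"
```

```text
the job is handed in; nothing more can be done
None
```

The job is handed in at about 38 s: the three bottles stand upright in their matching holders, the cover-slip box lies flat in the square dock, and the forceps are undisturbed in the tray.

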